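# Clip the small chopping board into the board rack

### The job

Put the smaller of the two dry chopping boards that stand in the peg drainer away in the board rack: push it down upright between the spring clips of the empty slot until it sits fully home on the slot floor, then let go. Leave the larger board standing in the drainer.

Things in the scene. Friction and masses are not known exactly. Their poses are not given: they have to be found in the camera images.
- small_board: The board to put away: light wood panel standing on edge in either bay of the peg drainer; 12 mm thick, 120 wide, 140 tall, about 0.16 kg, a 14 mm hang hole in one upper corner. Origin: centre of its underside; x thickness direction, y width, z up. Its upper 90 mm stands free above the dowels: grasp it across the thickness at the middle of its top edge, in the top 45 mm.
- big_board: The larger board of the same wood and make in the other bay of the drainer, to be left standing: 12 mm thick, 170 wide, 165 tall (top 180 mm above the worktop). Origin: centre of its underside; x thickness direction, y width, z up.
- drainer: Fixed wooden peg drainer on the robot's left, 84 x 370 mm. Origin: centre of its underside on the worktop. Its base top is 15 mm up; two bays in a line at y = -95 and +95 mm, each with four dowels 50 mm high, 20 mm apart across the board (x), in which a board stands loosely upright.
- rack: Fixed board rack on the robot's right: wooden base 180 x 190 mm, 12 mm high, with two slots along its y. Origin: centre of its underside on the worktop. The slot at x = -42 mm is empty; the one at x = +48 mm holds a fixed board 115 mm tall, 145 wide. Steel hoops 29 mm high bound each slot at its ends, 156 mm apart inside.
- free_slot (a point): Centre of the empty slot's floor, on the rack base; x across the slot (seated board's thickness), y along it, z up. Two sprung steel leaves face each other: lips 78 mm up, 47 mm apart, narrowing to a 5 mm gap 36 mm up. The board spreads them by itself; its weight does not seat it: push down with 5 to 12 N until its underside meets the floor. It stays in when released.
Mind the look-alikes: they are no part of the job. Leave any yellow look-alike of the small_board alone.

How it is judged (in metres and radians):
At the end, for the whole second after the job is handed in: The small board rests released in the empty slot: underside within 6 mm of the slot floor, centre within 12 mm across and 22 mm along the slot, upright within 10 and aligned within 11 degrees; the larger board is within 30 mm of where it stood (z of small_board in the frame of free_slot between -0.005 and 0.006 m and x of small_board in the frame of free_slot between -0.012 and 0.012 m and y of small_board in the frame of free_slot between -0.022 and 0.022 m and angle between small_board's own z axis and vertical below 0.175 rad and angle between the x axis of small_board and the x axis of free_slot, either way round below 0.2 rad and linear speed of small_board below 0.02 m/s and distance of big_board from where it was at the start of the episode below 0.03 m); the robot touches nothing.
It fails at once if the larger board is moved more than 30 mm or tipped more than 15 degrees (distance of big_board from where it was at the start of the episode above 0.03 m or angle between big_board's own z axis and vertical above 0.26 rad).
It also fails if it takes over 38 s, if anything falls off the work surface, if the arm or the gripper's body presses on something with over 40 N, if the wrist force passes 120 N, or if a joint passes its speed limit or range.

### The arm

A 7-joint arm with a two-finger parallel gripper is mounted at the origin on a cart in front of the work surface, level with it; the furniture and walls round the work are solid. World frame = base frame: x ahead of the robot, y to its left, z up, the work surface at z = 0. Lengths are in mm, angles in degrees, forces in N, time in s.
With the tool pointing down it reaches from about 425 to 800 mm from the base axis. Payload 8.3 kg.
Tool frame: the origin (TCP) lies at the very end of the fingers, on their centre line; the grasp point (between the pads) lies 19 mm behind it; z points along the fingers, y is the line along which they close (so a half turn about z gives the same grasp; the last joint's range is limited). The gripper opens to 85 mm and grips with 20 to 120 N. Pads are 22 mm wide; open, the fingers measure 114 mm over their backs; the gripper's body (76 mm by 85 mm) begins 54 mm behind the grasp point. The pads swing forward as they close: fully open they stand 13 mm farther back than shut.
Start: joints at [72.829, 21.967, 0.94, 78.501, -0.361, 79.538, -2.664], TCP at [146.66, -607.531, 231.279] pointing down, gripper open.
Joint ranges: [-169.22, 169.22], [-14.56, 117.87], [-87.37, 89.26], [10.42, 133.3], [-82.24, 262.24], [0.94, 117.77], [-172.7, 172.7]. Speed limits (degrees/s): [136.94, 136.94, 172.46, 172.46, 180, 180, 180].

### API

Orientations are given as a 3x3 rotation matrix whose columns are the frame's x, y, z axes.
In Python, from cell import r gives the robot as it stands. The module is installed in compiled form; this text tells all that it offers.
- The arm moves only by the shell command python3 -m creep 'ROWS' [FORCE]. ROWS is JSON, a list that holds one entry, the list of rows, each a list of 7 numbers: the turn, a rotation vector about the tool's x, y, z in rad, then the shift along the tool's x, y, z in units of 30 mm (1.0 is 30 mm), then the opening, from 0 (shut) to 1 (fully open). A call has 1 to 5 rows; each row shifts and turns the commanded pose from where the row before left it, along the tool's axes as they then stand; what a row does not reach is not made up. A row lasts 1/12 s, in which the tool goes at most 41.7 mm and 7.16 degrees, less where a joint would pass 70% of its speed; a pose out of reach is approached as far as the arm can. A call is refused whole if a number of a shift passes 1 or a number of a turn 0.125, either way. A call with a gripper value outside its range is refused whole. The fingers move at their own pace and stop on an object; FORCE is the grip in N (left out, the last holds). Time passes only in rows, so rows that do not move let the fingers close. It gives the time, the measured TCP pose, the force, the opening and the grip force at its end, in the units of the state.
- r.get_obs(): the state, without advancing time (a new reading comes with each control period).
- r.snapshot(name): name is "side" or "top" or "wrist"; returns (picture, depth): 480x640x3 uint8, blue, green, red; 480x640 float32, mm along the optical axis (not along the pixel's ray), 0 where there is no reading.
- r.camera_params(name): a dict with "vfov" (degrees; the focal length in pixels is half the picture's height over the tangent of half this angle, whatever the lens; pixels are square), "cx", "cy" (the principal point, pixels), "position" and "rotation" of the camera in the world; the wrist camera has in their place "tool_from_camera" (4x4, takes a point from camera to tool coordinates, whose origin is the TCP and whose axes are the flange's). Camera axes: x right, y up, looking along -z (the intrinsics and any distortion apply to the point x, -y, -z); pixel columns grow to the right and rows downward; lengths in mm; the calibration is good to about 2 mm. A picture is of the moment at which its call begins: read the wrist's pose just before it. camera_params takes no time and is no camera call.
- r.finish_job(): hands the job in; it is judged then, once.
The state is a dict: "time_s": time; "q": joint angles; "joint_vel": joint speeds; "joint_efforts": joint torques, N m; "eef_pos": TCP position; "ee_rot": TCP orientation; "ft_force": force on the tool from outside, world axes, zero at the start; "torque": the same for the moment, N m; "opening": finger opening in mm; "grasp_force": force on a finger pad.
Only numpy, scipy, OpenCV 4.12 (cv2) and the standard library are available. Lean on these libraries where they do the work, as an engineer would, in place of code of your own. Each camera call takes 0.05 s, during which the arm holds its last target. There are 200 camera calls.

## Working session

There is one attempt and no reset: what is moved stays moved. The work goes in short steps, Python scripts to look and compute and a shell command to move; the robot and the scene stay as the last step left them, time stands still between calls to the robot, and variables do not carry over. Pictures are saved under pics/ and viewed, at most 10 in all, crops included, and the job is handed in when it is done.

```bash
mkdir -p pics; ls; python3 - <<'E'
from cell import r
import cv2,numpy as np
o=r.get_obs(); print({k:np.round(v,3).tolist() for k,v in o.items()})
for n in ("side","top","wrist"):
    p=r.camera_params(n); print(n,{k:np.round(v,4).tolist() if not isinstance(v,str) else v for k,v in p.items()})
    im,d=r.snapshot(n); cv2.imwrite(f"pics/{n}0.png",im); np.save(f"{n}0.npy",d)
a=cv2.imread("pics/side0.png")
E
```

```text
pics
{'time_s': 0.0, 'q': [72.829, 22.016, 0.936, 78.561, -0.361, 79.538, -2.664], 'joint_vel': [0.093, 0.057, -0.009, 0.021, -0.008, 0.032, 0.061], 'joint_efforts': [-0.0, -62.759, 0.844, -37.182, 0.017, 0.014, -0.0], 'eef_pos': [146.553, -607.062, 230.277], 'ee_rot': [[0.972, 0.235, -0.0], [0.235, -0.972, 0.002], [-0.0, -0.002, -1.0]], 'ft_force': [-0.495, 0.146, -0.695], 'torque': [0.009, 0.01, -0.001], 'grasp_force': 0.0, 'opening': 85.319}
side {'vfov': 54.2033, 'cx': 326.2444, 'cy': 236.1646, 'position': [331.8926, -771.705, 765.6194], 'rotation': [[0.96, 0.193, -0.2027], [-0.2791, 0.6075, -0.7437], [-0.0204, 0.7705, 0.6371]]}
top {'vfov': 51.4485, 'cx': 325.8818, 'cy': 243.196, 'position': [438.3362, 81.2114, 1333.0769], 'rotation': [[0.0119, 0.9962, -0.0862], [-0.9997, 0.0136, 0.019], [0.0201, 0.086, 0.9961]]}
wrist {'vfov': 66.8634, 'cx': 320.5826, 'cy': 243.7127, 'tool_from_camera': [[0.0007, 0.9485, 0.3167, 82.0915], [1.0, -0.0005, -0.0009, 0.223], [-0.0007, 0.3167, -0.9485, -141.1583], [0.0, 0.0, 0.0, 1.0]]}
```

View pics/top0.png

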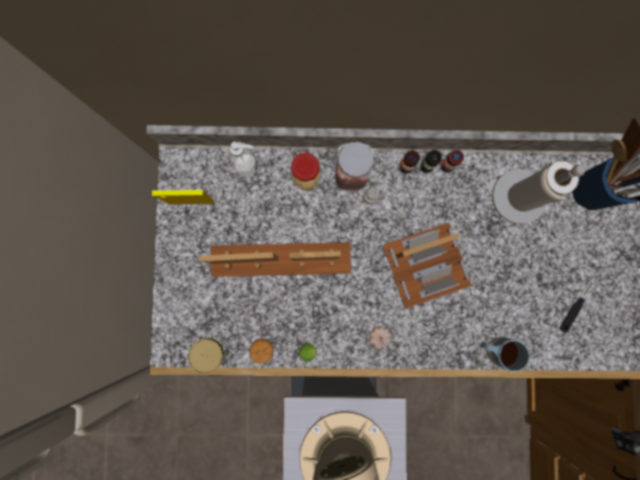

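View pics/side0.png

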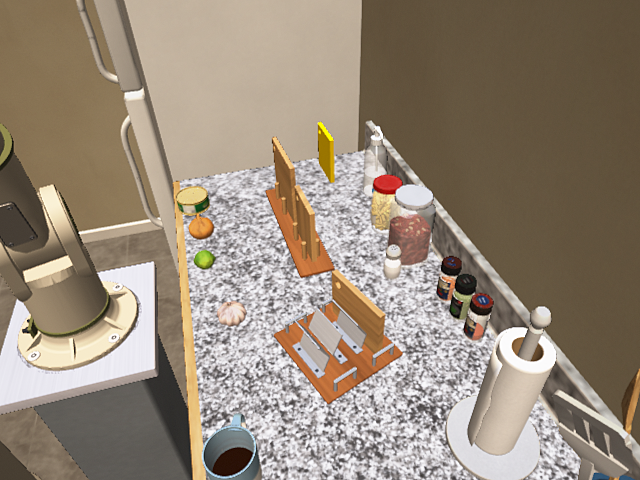

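The candidates are:
- small board: right drainer bay, top (315,254), side (305,215)
- big board: left bay, top (237,257), side (284,170)
- yellow look-alike: top (180,193), side (326,152)
- fixed rack board: top (430,244), side (357,310)

By description I choose the one at top (315,254). The empty slot is at top (437,280).

```bash
cat > h.py <<'E'
from cell import r
import cv2,numpy as np
def cloud(n,d,T=None):
    p=r.camera_params(n); f=240/np.tan(np.radians(p["vfov"]/2))
    v,u=np.mgrid[:480,:640]; d=d.astype(float)
    P=np.stack([(u-p["cx"])/f*d,-(v-p["cy"])/f*d,-d],-1)
    if T is None: return P@np.array(p["rotation"]).T+np.array(p["position"])
    M=np.array(p["tool_from_camera"]); P=P@M[:3,:3].T+M[:3,3]
    return P@np.array(T["ee_rot"]).T+np.array(T["eef_pos"])
def rect(P):
    (c,s,a)=cv2.minAreaRect(P[:,:2].astype(np.float32)); return np.round(c,1),np.round(s,1),round(a,1)
def line(P):
    c=P[:,:2].mean(0); w,V=np.linalg.eigh(np.cov((P[:,:2]-c).T)); a=V[:,1]
    t=(P[:,:2]-c)@a; lo,hi=np.percentile(t,[1,99]); m=c+a*(lo+hi)/2
    return np.round(m,1),"len",round(hi-lo,1),"ang",round(np.degrees(np.arctan2(a[1],a[0]))%180,2),"z",np.round(np.percentile(P[:,2],[2,50,98]),1),len(P)
E
python3 - <<'E'
from h import *
for n in("top","side"):
    im=cv2.imread(f"pics/{n}0.png"); d=np.load(f"{n}0.npy"); P=cloud(n,d); ok=d>0
    hsv=cv2.cvtColor(im,cv2.COLOR_BGR2HSV); 
    wood=ok&(hsv[...,0]<22)&(hsv[...,1]>90)&(P[...,0]>250)&(P[...,0]<700)&(P[...,1]>-330)&(P[...,1]<480)
    for nm,lo,hi,y0,y1 in(("big",165,200,150,460),("small",130,170,0,190),("fixed",110,140,-300,-60),("base_dr",5,25,0,420),("base_rack",3,22,-330,-40)):
        m=(wood&(P[...,2]>lo)&(P[...,2]<hi)&(P[...,1]>y0)&(P[...,1]<y1)).astype(np.uint8)
        k,L,S,C=cv2.connectedComponentsWithStats(m)
        if nm[:4]!="base" and k>1: m=L==1+S[1:,4].argmax()
        m=m.astype(bool)
        if m.sum()>5: print(n,nm,line(P[m]),rect(P[m]))
    t=ok&(P[...,2]<5)&(P[...,2]>-15)&(np.abs(P[...,0]-450)<100)&(np.abs(P[...,1])<300); print("table z",np.percentile(P[t][:,2],[5,50,95]))
im=cv2.imread("pics/side0.png"); cv2.imwrite("pics/crop1.png",cv2.resize(im[120:410,240:420],None,fx=2,fy=2,interpolation=cv2.INTER_CUBIC))
E
```

```text
top big (array([504.1, 266.3]), 'len', np.float64(165.4), 'ang', np.float64(93.53), 'z', array([169.9, 181.5, 185.8]), 406) (array([504.4, 267. ]), array([ 12.4, 167.8]), 3.8)
top small (array([512.8,  86.4]), 'len', np.float64(118.1), 'ang', np.float64(92.84), 'z', array([133.6, 156.6, 161.1]), 287) (array([513.3,  86.4]), array([ 12.2, 118.7]), 3.0)
top fixed (array([ 542.4, -195. ]), 'len', np.float64(140.2), 'ang', np.float64(109.43), 'z', array([123. , 128.9, 133.4]), 280) (array([ 542.9, -196.3]), array([ 11.8, 144.5]), 19.5)
top base_dr (array([507.8, 180.3]), 'len', np.float64(355.4), 'ang', np.float64(91.08), 'z', array([11.3, 16.7, 22.5]), 3053) (array([495.1, 182.7]), array([414.6, 381. ]), 13.0)
top base_rack (array([ 491.2, -212.9]), 'len', np.float64(187.7), 'ang', np.float64(104.2), 'z', array([ 8.3, 13.8, 19.1]), 2365) (array([ 499. , -214.3]), array([179.8, 190.8]), 20.0)
table z [-2.75984127  1.36552634  4.43938338]
side big (array([503.7, 262.9]), 'len', np.float64(169.2), 'ang', np.float64(93.78), 'z', array([166.1, 179.6, 182.6]), 270) (array([505.3, 264.5]), array([ 13.5, 174.4]), 3.6)
side small (array([511.6, 102. ]), 'len', np.float64(163.9), 'ang', np.float64(92.37), 'z', array([131.1, 153. , 166.5]), 396) (array([513.2, 104. ]), array([ 12.8, 169.8]), 2.5)
side fixed (array([ 541.7, -202.6]), 'len', np.float64(143.3), 'ang', np.float64(109.43), 'z', array([111.1, 126.1, 129.2]), 679) (array([ 543.8, -201. ]), array([ 14.6, 147.2]), 19.0)
side base_dr (array([477.3, 177.1]), 'len', np.float64(364.2), 'ang', np.float64(102.81), 'z', array([10.5, 15.7, 23.4]), 1510) (array([474.3, 181.9]), array([437.5, 378.8]), 8.3)
side base_rack (array([ 476.3, -239.6]), 'len', np.float64(225.6), 'ang', np.float64(134.48), 'z', array([ 9.3, 12.4, 15.7]), 3325) (array([ 465.2, -191.8]), array([185.2, 299.9]), 32.5)
table z [-1.71281259  0.56103994  2.86442431]
```

View pics/crop1.png

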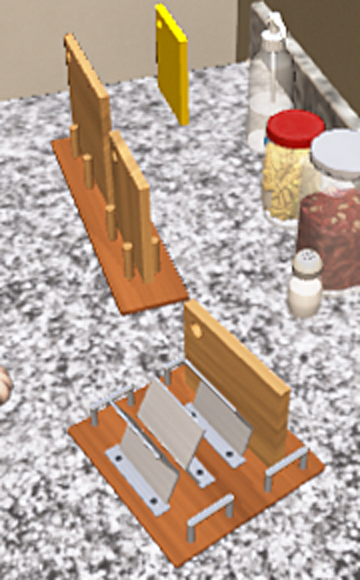

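The crop confirms it: the small board, with its hang hole at (115,155), stands in the nearer bay. The big board is behind it at (88,110), the yellow one at (172,60). The empty slot is between the leaves at (145,440), left of the fixed board.

The measurements are consistent with the given sizes:
- **Small board:** (513, 86), top edge at about z 156, width 119, line at 92.8°.
- **Rack:** centre about (499, -214), x axis at 19.5°, so the free slot is at about (458.8, -227).

I turn the tool -79° about its z, then start over.

```bash
python3 -m creep '[[[0,0,-0.12,0,0,-0.3,0.7],[0,0,-0.12,0,0,-0.3,0.7],[0,0,-0.12,0,0,-0.3,0.7],[0,0,-0.12,0,0,0,0.7],[0,0,-0.12,0,0,0,0.7]]]' 60 && python3 -m creep '[[[0,0,-0.12,0,0,0,0.7],[0,0,-0.12,0,0,0,0.7],[0,0,-0.12,0,0,0,0.7],[0,0,-0.12,0,0,0,0.7],[0,0,-0.12,0,0,0,0.7]]]' && python3 -m creep '[[[0,0,-0.12,0,0,0,0.7],[0,0,-0.062,0,0,0,0.7],[0,0,0,0.89,0.76,0,0.7],[0,0,0,0.89,0.76,0,0.7],[0,0,0,0.89,0.76,0,0.7]]]'
```

```text
time_s: 0.57
eef_pos: [146.7, -607.7, 258.7]
ee_rot: [[0.665, 0.746, 0.0], [0.746, -0.665, -0.001], [-0.0, 0.001, -1.0]]
ft_force: [-0.6, 0.8, -0.1]
opening: 60.0
grasp_force: 0.0
time_s: 0.98
eef_pos: [146.6, -607.3, 257.8]
ee_rot: [[0.128, 0.992, -0.0], [0.992, -0.128, 0.001], [0.001, -0.0, -1.0]]
ft_force: [-0.5, -0.1, -1.1]
opening: 59.9
grasp_force: 0.0
time_s: 1.4
eef_pos: [211.2, -523.2, 257.5]
ee_rot: [[-0.046, 0.999, -0.0], [0.999, 0.046, 0.001], [0.001, -0.0, -1.0]]
ft_force: [1.0, -0.8, 0.0]
opening: 59.8
grasp_force: 0.0
```

```bash
python3 -m creep '[[[0,0,0,0.89,0.76,0,0.7],[0,0,0,0.89,0.76,0,0.7],[0,0,0,0.89,0.76,0,0.7],[0,0,0,0.89,0.76,0,0.7],[0,0,0,0.89,0.76,0,0.7]]]' && python3 -m creep '[[[0,0,0,0.89,0.76,0,0.7],[0,0,0,0.89,0.76,0,0.7],[0,0,0,0.97,0.41,0,0.7],[0,0,0,0.97,0.41,0,0.7],[0,0,0,0.97,0.41,0,0.7]]]' && python3 -m creep '[[[0,0,0,0.97,0.41,0,0.7],[0,0,0,0.97,0.41,0,0.7],[0,0,0,0.97,0.41,0,0.7],[0,0,0,0.97,0.41,0,0.7],[0,0,0,0.97,0.41,0,0.7]]]' && python3 -m creep '[[[0,0,0,0.97,0.41,0,0.7],[0,0,0,0.97,0.41,0,0.7],[0,0,0,0.97,0.41,0,0.7],[0,0,0,0,0,0,0.7],[0,0,0,0,0,0,0.7]]]'
python3 - <<'E'
from h import *
o=r.get_obs(); im,d=r.snapshot("wrist"); cv2.imwrite("pics/w1.png",im); P=cloud("wrist",d,o)
print(np.round(o["eef_pos"],1))
m=(d>0)&(P[...,2]>146)&(P[...,2]<168)&(np.abs(P[...,0]-513)<50)&(np.abs(P[...,1]-86)<85); print(line(P[m]),rect(P[m]))
m=(d>0)&(P[...,2]>90)&(P[...,2]<115)&(np.abs(P[...,0]-513)<40)&(np.abs(P[...,1]-86)<85); print(line(P[m]),rect(P[m]))
E
```

```text
time_s: 1.82
eef_pos: [319.2, -383.8, 258.2]
ee_rot: [[-0.048, 0.999, -0.0], [0.999, 0.048, 0.0], [0.0, -0.0, -1.0]]
ft_force: [1.2, -0.7, 0.3]
opening: 60.1
grasp_force: 0.0
time_s: 2.23
eef_pos: [394.5, -239.3, 258.1]
ee_rot: [[-0.048, 0.999, -0.0], [0.999, 0.048, 0.0], [0.0, -0.0, -1.0]]
ft_force: [0.5, 0.5, -1.0]
opening: 59.6
grasp_force: 0.0
time_s: 2.65
eef_pos: [448.7, -91.1, 258.3]
ee_rot: [[-0.048, 0.999, -0.0], [0.999, 0.048, -0.0], [-0.0, -0.0, -1.0]]
ft_force: [1.1, 0.5, 0.2]
opening: 60.0
grasp_force: 0.0
time_s: 3.07
eef_pos: [481.4, -1.6, 258.2]
ee_rot: [[-0.053, 0.999, -0.0], [0.999, 0.053, 0.001], [0.001, -0.0, -1.0]]
ft_force: [-0.0, -0.6, 0.2]
opening: 59.9
grasp_force: 0.0
[481.4  -1.6 258.2]
(array([515.4,  83.7]), 'len', np.float64(117.7), 'ang', np.float64(92.9), 'z', array([148.2, 153.5, 154.9]), 4038) (array([515.8,  83.3]), array([ 12.5, 120.3]), 2.9)
(array([509.8,  83.1]), 'len', np.float64(117.1), 'ang', np.float64(92.88), 'z', array([ 90.7, 103.2, 114.5]), 577) (array([509.8,  83. ]), array([  0.5, 119. ]), 2.9)
```

View pics/w1.png

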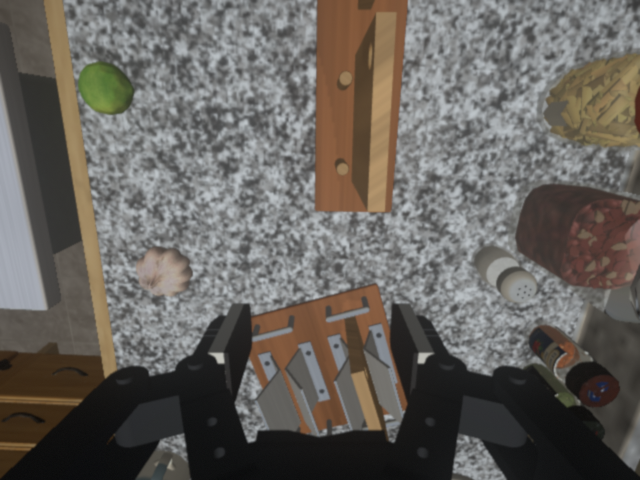

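The wrist view shows the small board from (385,15) to (377,210), clear of the fingers. It measures (515.6, 83.5) with its top at z 154.5 and stands vertical, matching the earlier reading. I move over it, descend and grip.

```bash
python3 -m creep '[[[0,0,0,0.69,0.32,0,0.7],[0,0,0,0.69,0.32,0,0.7],[0,0,0,0.69,0.32,0,0.7],[0,0,0,0.69,0.33,0,0.7],[0,0,0,0,0,0,0.7]]]' && python3 -m creep '[[[0,0,0,0,0,0.8,0.7],[0,0,0,0,0,0.8,0.7],[0,0,0,0,0,0.8,0.7],[0,0,0,0,0,0.4,0.7],[0,0,0,0,0,0,0.7]]]'
```

```text
time_s: 3.53
eef_pos: [516.3, 83.6, 258.1]
ee_rot: [[-0.051, 0.999, -0.0], [0.999, 0.051, 0.002], [0.002, -0.0, -1.0]]
ft_force: [-0.5, 0.9, 0.7]
opening: 59.9
grasp_force: 0.0
time_s: 3.95
eef_pos: [514.4, 78.6, 171.6]
ee_rot: [[-0.046, 0.999, -0.005], [0.999, 0.046, -0.001], [-0.001, -0.005, -1.0]]
ft_force: [0.4, -0.5, 0.9]
opening: 59.8
grasp_force: 0.0
```

```bash
python3 -m creep '[[[0,0,0,0,0,0,0.7],[0,0,0,0,0,0,0.7]]]'; python3 -c "
from cell import r
import numpy as np
o=r.get_obs();print(np.round(o['q'],1),np.round(o['eef_pos'],1),np.round(o['joint_efforts'],1))"
```

```text
time_s: 4.12
eef_pos: [516.8, 80.5, 175.8]
ee_rot: [[-0.047, 0.999, 0.002], [0.999, 0.047, 0.0], [0.0, 0.002, -1.0]]
ft_force: [0.6, -0.0, 0.1]
opening: 60.1
grasp_force: 0.0
[ 26.9  16.9 -46.7  97.7  12.9  70.9 -20.1] [516.8  80.5 175.8] [  0.2 -43.1  -7.2 -34.    0.    0.    0. ]
```

```bash
python3 -m creep '[[[0,0,0,0.1,-0.03,0.5,0.7],[0,0,0,0,0,0.5,0.7],[0,0,0,0,0,0.5,0.7],[0,0,0,0,0,0.5,0.7],[0,0,0,0,0,0,0.7]]]'; python3 -m creep '[[[0,0,0,0,0,0,0.7],[0,0,0,0,0,0,0.7]]]' ; python3 -c "
from cell import r
import numpy as np
o=r.get_obs();print(np.round(o['q'],1))"
```

```text
time_s: 4.53
eef_pos: [514.4, 83.3, 113.3]
ee_rot: [[-0.048, 0.999, -0.002], [0.999, 0.048, -0.0], [-0.0, -0.002, -1.0]]
ft_force: [-0.4, 0.3, -0.2]
opening: 59.9
grasp_force: 0.0
time_s: 4.7
eef_pos: [516.0, 84.1, 116.0]
ee_rot: [[-0.048, 0.999, 0.002], [0.999, 0.048, 0.0], [0.0, 0.002, -1.0]]
ft_force: [-0.5, 0.2, 0.4]
opening: 59.9
grasp_force: 0.0
[ 25.1  20.4 -45.6 102.   16.1  64.2 -23. ]
```

```bash
python3 -m creep '[[[0,0,0,0,0,0,0],[0,0,0,0,0,0,0],[0,0,0,0,0,0,0],[0,0,0,0,0,0,0],[0,0,0,0,0,0,0]]]' 60; python3 -m creep '[[[0,0,0,0,0,0,0],[0,0,0,0,0,0,0],[0,0,0,0,0,0,0],[0,0,0,0,0,-0.2,0],[0,0,0,0,0,-0.2,0]]]'
```

```text
time_s: 5.12
eef_pos: [515.4, 83.9, 114.9]
ee_rot: [[-0.048, 0.999, 0.001], [0.999, 0.048, 0.0], [0.0, 0.001, -1.0]]
ft_force: [-0.4, -0.5, 3.7]
opening: 11.7
grasp_force: 59.1
time_s: 5.53
eef_pos: [514.3, 83.7, 126.1]
ee_rot: [[-0.048, 0.999, -0.002], [0.999, 0.048, 0.0], [0.0, -0.002, -1.0]]
ft_force: [0.1, -0.1, -2.5]
opening: 11.5
grasp_force: 58.4
```

```bash
python3 -m creep '[[[0,0,0,0,0,-0.8,0],[0,0,0,0,0,-0.8,0],[0,0,0,0,0,-0.8,0],[0,0,0,0,0,-0.8,0],[0,0,0,0,0,-0.8,0]]]'; python3 -m creep '[[[0,0,-0.1,0,0,0,0],[0,0,-0.1,0,0,0,0],[0,0,-0.092,0,0,0,0],[0,0,0,0,0,0,0],[0,0,0,0,0,0,0]]]'
```

```text
time_s: 5.95
eef_pos: [514.5, 83.9, 247.7]
ee_rot: [[-0.048, 0.999, -0.0], [0.999, 0.048, 0.0], [0.0, -0.0, -1.0]]
ft_force: [0.2, -0.3, -1.7]
opening: 11.5
grasp_force: 58.6
time_s: 6.37
eef_pos: [514.7, 83.8, 246.4]
ee_rot: [[-0.331, 0.944, -0.0], [0.944, 0.331, 0.0], [0.0, -0.0, -1.0]]
ft_force: [-0.1, -0.3, -1.4]
opening: 11.0
grasp_force: 58.7
```

```bash
python3 -m creep '[[[0,0,0,-0.83,-0.47,0,0],[0,0,0,-0.83,-0.47,0,0],[0,0,0,-0.83,-0.47,0,0],[0,0,0,-0.83,-0.47,0,0],[0,0,0,-0.83,-0.47,0,0]]]' && python3 -m creep '[[[0,0,0,-0.83,-0.47,0,0],[0,0,0,-0.83,-0.47,0,0],[0,0,0,-0.83,-0.47,0,0],[0,0,0,-0.83,-0.47,0,0],[0,0,0,-0.83,-0.47,0,0]]]' && python3 -m creep '[[[0,0,0,-0.83,-0.47,0,0],[0,0,0,0,0,0,0],[0,0,0,0,0,0,0]]]'
python3 - <<'E'
from h import *
for n in("side","top"):
    o=r.get_obs(); im,d=r.snapshot(n); cv2.imwrite(f"pics/{n}1.png",im); np.save(f"{n}1.npy",d)
print(np.round(o["eef_pos"],1))
a=cv2.imread("pics/side1.png")[150:430,150:500]; cv2.imwrite("pics/crop2.png",cv2.resize(a,None,fx=2,fy=2))
E
```

```text
time_s: 6.78
eef_pos: [489.5, -58.1, 246.4]
ee_rot: [[-0.331, 0.944, -0.0], [0.944, 0.331, 0.0], [0.0, -0.0, -1.0]]
ft_force: [0.3, 0.3, -2.2]
opening: 11.5
grasp_force: 58.9
time_s: 7.2
eef_pos: [464.5, -199.1, 246.4]
ee_rot: [[-0.33, 0.944, -0.0], [0.944, 0.33, 0.0], [0.0, -0.0, -1.0]]
ft_force: [1.1, 1.2, -1.6]
opening: 11.1
grasp_force: 58.9
time_s: 7.45
eef_pos: [459.2, -228.0, 245.9]
ee_rot: [[-0.327, 0.945, -0.001], [0.945, 0.327, 0.001], [0.001, -0.0, -1.0]]
ft_force: [0.4, 1.4, -2.2]
opening: 11.3
grasp_force: 58.9
[ 459.9 -226.2  246.1]
```

View pics/crop2.png

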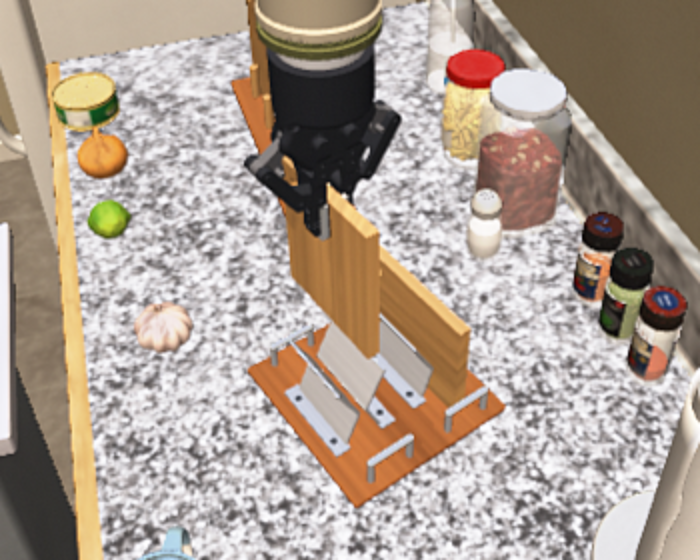

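The crop shows the board held upright above the empty slot, its lower corner at (370,350) over the leaves at (345,370). The fixed board is behind it at (430,330). I check the fit numerically in slot axes.

```bash
python3 - <<'E'
from h import *
a=np.radians(19.5); R=np.array([[np.cos(a),np.sin(a)],[-np.sin(a),np.cos(a)]]); c=np.array([459.3,-228.0])
def S(P): return np.dstack([(P[...,:2]-c)@R.T,P[...,2]])
for n in("top","side"):
    im=cv2.imread(f"pics/{n}0.png"); hsv=cv2.cvtColor(im,cv2.COLOR_BGR2HSV); d=np.load(f"{n}0.npy"); Q=S(cloud(n,d))
    for s in(-1,1):
        m=(d>0)&(hsv[...,1]<80)&(Q[...,2]>70)&(Q[...,2]<98)&(np.abs(Q[...,1])<70)&(Q[...,0]*s>3)&(Q[...,0]*s<32)
        if m.sum()>4: print(n,"lip",s,np.round(np.percentile(Q[m],[2,50,98],axis=0),1).tolist(),m.sum())
for n in("top","side"):
    im=cv2.imread(f"pics/{n}1.png"); hsv=cv2.cvtColor(im,cv2.COLOR_BGR2HSV); d=np.load(f"{n}1.npy"); Q=S(cloud(n,d))
    m=(d>0)&(hsv[...,0]<25)&(hsv[...,1]>80)&(Q[...,2]>140)&(Q[...,2]<292)&(np.abs(Q[...,1])<80)&(np.abs(Q[...,0])<20)
    if m.sum()>4: print(n,"board",np.round(np.percentile(Q[m],[2,50,98],axis=0),1).tolist(),m.sum())
    f=m&(Q[...,1]>-55)&(Q[...,0]<3)
    if f.sum()>50: print(" face fit x=a+b y+c z",np.round(np.linalg.lstsq(np.c_[np.ones(f.sum()),Q[f][:,1],Q[f][:,2]-210],Q[f][:,0],rcond=None)[0],3))
E
```

```text
top lip -1 [[-26.6, -37.0, 70.6], [-19.8, 1.9, 83.4], [-11.9, 39.8, 94.6]] 203
top lip 1 [[12.0, -36.4, 70.6], [19.1, 3.6, 84.3], [25.6, 40.9, 95.0]] 161
side lip -1 [[-27.7, -43.5, 71.8], [-25.0, -12.2, 89.0], [-15.3, 34.6, 92.8]] 108
side lip 1 [[11.9, -41.8, 70.7], [18.3, -4.4, 81.7], [24.7, 35.9, 92.0]] 407
top board [[-10.3, 5.8, 152.8], [4.3, 40.3, 266.4], [14.7, 64.4, 290.9]] 324
 face fit x=a+b y+c z [-10.279   0.147   0.034]
side board [[-8.3, -61.7, 150.8], [-7.0, -26.0, 218.1], [3.6, 54.4, 287.1]] 2483
 face fit x=a+b y+c z [-6.874e+00  5.000e-03  1.700e-02]
```

The lips are centred at about -1 mm and the board at about -1 mm, aligned within 1°. I descend to just above the spring contact, then go slowly.

```bash
python3 -m creep '[[[0,0,0,0,0,0.6,0],[0,0,0,0,0,0.6,0],[0,0,0,0,0,0.6,0],[0,0,0,0,0,0.6,0],[0,0,0,0,0,0,0]]]' && python3 -m creep '[[[0,0,0,0,0,0.15,0],[0,0,0,0,0,0.15,0],[0,0,0,0,0,0.15,0],[0,0,0,0,0,0,0]]]'
```

```text
time_s: 7.97
eef_pos: [458.6, -223.8, 171.2]
ee_rot: [[-0.335, 0.942, -0.005], [0.942, 0.335, 0.003], [0.004, -0.003, -1.0]]
ft_force: [-1.0, -0.1, -2.1]
opening: 11.4
grasp_force: 58.8
time_s: 8.3
eef_pos: [460.2, -225.9, 160.7]
ee_rot: [[-0.334, 0.943, 0.0], [0.943, 0.334, 0.0], [-0.0, 0.0, -1.0]]
ft_force: [-0.1, -0.3, -2.1]
opening: 11.2
grasp_force: 59.0
```

```bash
python3 -m creep '[[[0,0,0,0,0,0.15,0],[0,0,0,0,0,0.15,0],[0,0,0,0,0,0.15,0],[0,0,0,0,0,0,0]]]' 80 && python3 -m creep '[[[0,0,0,0,0,0.15,0],[0,0,0,0,0,0.15,0],[0,0,0,0,0,0,0]]]'
```

```text
time_s: 8.63
eef_pos: [460.3, -226.8, 147.5]
ee_rot: [[-0.333, 0.943, 0.001], [0.943, 0.333, -0.001], [-0.001, 0.0, -1.0]]
ft_force: [-0.7, -1.8, 1.2]
opening: 11.4
grasp_force: 80.7
time_s: 8.88
eef_pos: [459.9, -226.5, 137.7]
ee_rot: [[-0.333, 0.943, -0.0], [0.943, 0.333, -0.0], [-0.0, -0.0, -1.0]]
ft_force: [0.3, -2.8, -2.4]
opening: 11.0
grasp_force: 80.2
```

```bash
python3 -m creep '[[[0,0,0,0,0,0.15,0],[0,0,0,0,0,0.15,0],[0,0,0,0,0,0.15,0],[0,0,0,0,0,0,0]]]' && python3 -m creep '[[[0,0,0,0,0,0.1,0],[0,0,0,0,0,0.1,0],[0,0,0,0,0,0,0]]]'
```

```text
time_s: 9.22
eef_pos: [459.6, -226.0, 123.6]
ee_rot: [[-0.333, 0.943, -0.001], [0.943, 0.333, 0.001], [0.001, -0.001, -1.0]]
ft_force: [0.1, -1.9, -4.6]
opening: 11.5
grasp_force: 79.8
time_s: 9.47
eef_pos: [459.8, -225.9, 118.1]
ee_rot: [[-0.334, 0.943, -0.001], [0.943, 0.334, 0.001], [0.001, -0.001, -1.0]]
ft_force: [-0.3, -1.4, -2.3]
opening: 11.2
grasp_force: 80.5
```

```bash
python3 -m creep '[[[0,0,0,0,0,0.1,0],[0,0,0,0,0,0,0]]]' && python3 -m creep '[[[0,0,0,0,0,0.07,0],[0,0,0,0,0,0,0]]]'; python3 - <<'E'
from h import *
for n in("side",):
    im,d=r.snapshot(n); np.save(f"{n}2.npy",d)
a=im[150:430,200:480]; cv2.imwrite("pics/crop3.png",cv2.resize(a,None,fx=2,fy=2))
E
```

```text
time_s: 9.63
eef_pos: [459.9, -226.0, 115.4]
ee_rot: [[-0.334, 0.943, -0.0], [0.943, 0.334, 0.0], [0.0, -0.0, -1.0]]
ft_force: [-1.3, -1.3, -0.5]
opening: 11.0
grasp_force: 80.7
time_s: 9.8
eef_pos: [460.0, -226.0, 113.4]
ee_rot: [[-0.334, 0.943, -0.0], [0.943, 0.334, 0.0], [0.0, -0.0, -1.0]]
ft_force: [-0.9, -0.4, -0.3]
opening: 11.1
grasp_force: 80.9
```

View pics/crop3.png

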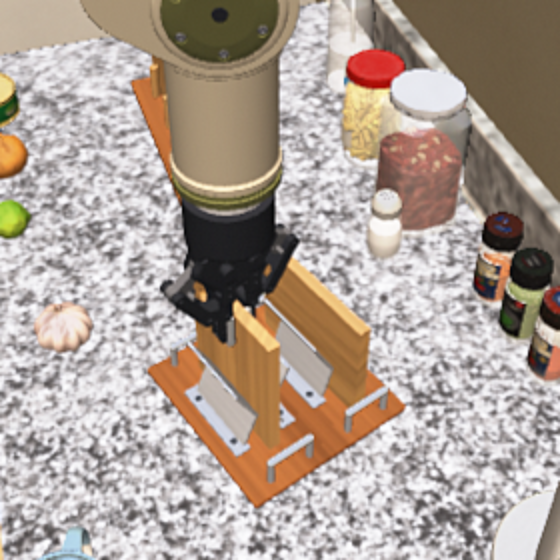

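The board stands between the leaves, with its near lower corner at (270,440) close to the floor, but there is no floor force yet. I continue in small steps until the force rises.

```bash
python3 -m creep '[[[0,0,0,0,0,0.05,0],[0,0,0,0,0,0,0]]]' && python3 -m creep '[[[0,0,0,0,0,0.04,0],[0,0,0,0,0,0,0]]]'
```

```text
time_s: 10.02
eef_pos: [460.1, -226.1, 112.1]
ee_rot: [[-0.334, 0.943, 0.0], [0.943, 0.334, 0.0], [0.0, 0.0, -1.0]]
ft_force: [-0.8, -0.4, 2.3]
opening: 10.9
grasp_force: 80.9
time_s: 10.18
eef_pos: [460.4, -226.0, 111.9]
ee_rot: [[-0.334, 0.943, 0.0], [0.943, 0.334, -0.001], [-0.001, 0.0, -1.0]]
ft_force: [-3.5, 0.6, 11.5]
opening: 11.3
grasp_force: 82.3
```

The floor is met: the TCP stopped at 111.9, against about 113 expected, and the force jumped to 11.5 N. I release and retreat upward.

```bash
python3 -m creep '[[[0,0,0,0,0,0,0.45],[0,0,0,0,0,0,0.45],[0,0,0,0,0,0,0.45],[0,0,0,0,0,0,0.45]]]' && python3 -m creep '[[[0,0,0,0,0,-0.3,0.45],[0,0,0,0,0,-0.6,0.45],[0,0,0,0,0,-0.9,0.45],[0,0,0,0,0,-0.9,0.45],[0,0,0,0,0,-0.9,0.45]]]' && python3 -m creep '[[[0,0,0,0,0,-0.9,0.45],[0,0,0,0,0,-0.9,0.45],[0,0,0,0,0,0,0.45],[0,0,0,0,0,0,0.45]]]'
python3 - <<'E'
from h import *
a=np.radians(19.5); R=np.array([[np.cos(a),np.sin(a)],[-np.sin(a),np.cos(a)]]); c=np.array([459.3,-228.0])
im,d=r.snapshot("side"); P=cloud("side",d); Q=np.dstack([(P[...,:2]-c)@R.T,P[...,2]])
hsv=cv2.cvtColor(im,cv2.COLOR_BGR2HSV)
m=(d>0)&(hsv[...,0]<25)&(hsv[...,1]>80)&(np.abs(Q[...,0])<20)&(np.abs(Q[...,1])<85)
t=m&(Q[...,2]>145)&(Q[...,2]<170); print("top edge",line(Q[t]))
f=m&(Q[...,2]>95)&(Q[...,2]<170); print(np.round(np.percentile(Q[f],[1,50,99],axis=0),1).tolist())
cv2.imwrite("pics/crop4.png",cv2.resize(im[120:430,200:480],None,fx=1.8,fy=1.8))
E
```

```text
time_s: 10.52
eef_pos: [460.1, -225.9, 110.8]
ee_rot: [[-0.334, 0.943, -0.0], [0.943, 0.334, 0.0], [0.0, 0.0, -1.0]]
ft_force: [0.3, -0.2, 0.6]
opening: 38.5
grasp_force: 0.0
time_s: 10.93
eef_pos: [460.0, -225.7, 220.8]
ee_rot: [[-0.334, 0.943, 0.0], [0.943, 0.334, 0.0], [0.0, 0.0, -1.0]]
ft_force: [-0.1, -0.6, -0.3]
opening: 38.4
grasp_force: 0.0
time_s: 11.27
eef_pos: [461.1, -226.2, 275.2]
ee_rot: [[-0.334, 0.943, 0.003], [0.943, 0.334, -0.002], [-0.003, 0.003, -1.0]]
ft_force: [-0.4, -0.5, -1.1]
opening: 38.1
grasp_force: 0.0
top edge (array([-2.2, -0.4]), 'len', np.float64(118.6), 'ang', np.float64(90.34), 'z', array([145.4, 152.1, 154.4]), 472)
[[-8.0, -60.2, 95.5], [-6.4, -10.0, 135.2], [4.8, 58.6, 154.3]]
```

View pics/crop4.png

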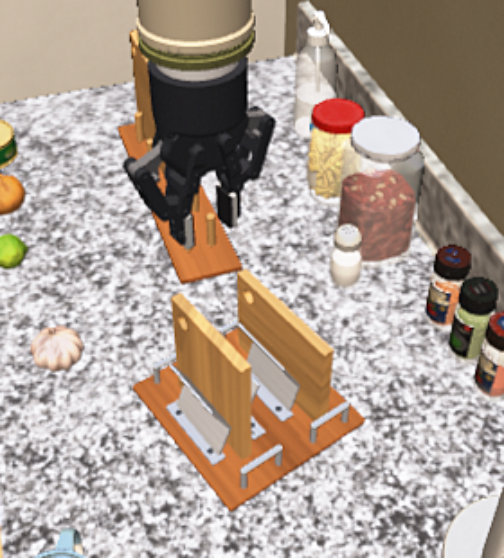

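The board stands free and upright in the slot, top edge from (175,298) to (248,365). Its top height is about 152, as expected when seated, centred within 2 mm. The gripper is clear above and the big board still stands at (145,80).

```bash
python3 -c "
from cell import r
print(r.finish_job())"
```

```text
the job is handed in; nothing more can be done
None
```

I put the small board away in the empty rack slot, pushed down until it met the floor (about 11.5 N) and released it; it measures upright and within about 2 mm of the slot centre, the big board still stands in the drainer, and the job is handed in at about 11 s of the 38 s (no verdict was returned).

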